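# Tip the sorting board, box the contact disc

## Task

Raise the sorting board by its yellow bar until both steel balls have rolled off into the black catch tray while the copper disc stays on the board, without touching the balls yourself. Then let the board back down and put the copper disc into the blue box, not the red one.

Things in the scene. Friction and masses are not known exactly. Their poses are not given: they have to be found in the camera images.
- board (a joint): Tilt (rad) of the dark-red board (190 x 200 mm; 16 mm high rails at both sides and back): 0 at rest, at most 0.5, growing as the yellow bar is lifted. At 0 it slopes 2 degrees down to its back rail; past about 0.1 the balls roll over the open hinge edge into the tray. 0.25 to 0.35 empties it in 1 to 2 s and the disc stays by friction. About 3 N lifts the bar; released, the board falls back to 0.
- bar_grip (a point): Middle of the yellow lifting bar, on its centre line: round, 12 mm thick, 122 mm long along this point's x axis, on thin steel posts 55 mm either side of the middle, 55 mm above the board's upper face and 20 mm beyond its back end. It moves with the board in an arc about the hinge; the bar may turn between the fingers of a gripper that stays upright.
- hinge (a point): Middle of the hinge line at the board's open edge, level with its upper face, 65 mm above the bench; fixed to the base. x runs along the hinge, y points level towards the yellow bar (about 220 mm away), z up. The black catch tray lies on the -y side: 10 to 120 mm from the hinge, 190 mm wide along x, floor 55 mm below the hinge, outer walls 27 mm above it.
- ball_a_center (a point): Centre of a steel ball, 25 mm diameter, 64 g, lying against the board's back rail on the hinge's -x half.
- ball_b_center (a point): Centre of the other, equal steel ball, on the hinge's +x half.
- disc_center (a point): Centre (half-way up) of the copper contact disc, 40 mm diameter, 14 mm thick, about 140 g, lying flat in the middle of the board, at least 40 mm from any rail.
- blue_box: Open blue plastic box, 130 x 130 mm outside, 45 mm high, 4 mm walls and floor, loose on the bench, empty; origin at the centre of its underside, axes along its sides. A red box of the same size, holding screws, stands beside it; either may be the nearer to the station.
Not all that is in view belongs to the job. Of the things like the part that bears disc_center, leave any that is pink; of the rest the smaller one is meant.

How it is judged (in metres and radians):
On the way:
1. both balls lie in the catch tray while the disc is still on the board (x of ball_a_center in the frame of hinge between -0.1 and 0.1 m and y of ball_a_center in the frame of hinge between -0.125 and -0.002 m and z of ball_a_center in the frame of hinge between -0.07 and 0 m and x of ball_b_center in the frame of hinge between -0.1 and 0.1 m and y of ball_b_center in the frame of hinge between -0.125 and -0.002 m and z of ball_b_center in the frame of hinge between -0.07 and 0 m and x of disc_center in the frame of hinge between -0.09 and 0.09 m and y of disc_center in the frame of hinge between 0 and 0.2 m and z of disc_center in the frame of hinge between -0.02 and 0.12 m), for 0.2 s.
At the end, for the whole second after the job is handed in: Both balls lie in the black catch tray, the disc lies at rest inside the upright blue box (its centre within the walls and less than 40 mm above the box's underside), and the board is back down (within 0.05 rad of rest) (x of ball_a_center in the frame of hinge between -0.1 and 0.1 m and y of ball_a_center in the frame of hinge between -0.125 and -0.002 m and z of ball_a_center in the frame of hinge between -0.07 and 0 m and x of ball_b_center in the frame of hinge between -0.1 and 0.1 m and y of ball_b_center in the frame of hinge between -0.125 and -0.002 m and z of ball_b_center in the frame of hinge between -0.07 and 0 m and x of disc_center in the frame of blue_box between -0.063 and 0.063 m and y of disc_center in the frame of blue_box between -0.063 and 0.063 m and z of disc_center in the frame of blue_box between 0 and 0.04 m and value of joint board below 0.05 rad and angle between blue_box's own z axis and vertical below 0.17 rad and linear speed of disc below 0.03 m/s); the robot touches nothing.
It fails at once if the robot touches a ball (contact force between any of the fingers, the arm and ball_a above 0.5 N or contact force between any of the fingers, the arm and ball_b above 0.5 N).
It also fails if it takes over 48 s, if anything falls off the work surface, if the arm or the gripper's body presses on something with over 40 N, if the wrist force passes 120 N, or if a joint passes its speed limit or range.

## Robot

A 6-joint arm with a two-finger parallel gripper is mounted at the origin on the work surface. World frame = base frame: x ahead of the robot, y to its left, z up, the work surface at z = 0. Lengths are in mm, angles in rad, forces in N, time in s.
With the tool pointing down it reaches from about 350 to 975 mm from the base axis. Payload 7.1 kg.
Tool frame: the origin (TCP) lies at the very end of the fingers, on their centre line; the grasp point (between the pads) lies 19 mm behind it (ctrl.grip_point_offset is the distance from the TCP to the grasp point, in mm); z points along the fingers, y is the direction in which the jaws open and shut (so a half turn about z gives the same grasp; the last joint's range is limited). The gripper opens to 88 mm and grips with 3 to 60 N. Pads are 20 mm wide; open, the fingers measure 115 mm over their backs; the gripper's body (75 mm by 178 mm) begins 61 mm behind the grasp point.
Start: joints at [-1.367, 0.423, 1.63, -0, 1.089, -0.019], TCP at [138.12, -609.53, 201.175] pointing down, gripper open.
Joint ranges: [-3, 3], [-0.9, 2.11], [0.09, 2.58], [-1.31, 4.45], [0.11, 2.69], [-2.54, 2.54]. Speed limits (rad/s): [2.39, 2.39, 3.01, 3.14, 3.14, 3.14].

## Interface

Orientations are given as a rotation vector (axis times angle).
In Python, from workcell import ctrl gives the robot as it stands.
- The arm moves only by the tool move_arm, never from a script. Its argument "increments" is one flat list of numbers, 5 for each row, row after row: the closure in counts, from 0 (fully open) to 255 (shut), then the shift along the tool's x, y, z in mm, then the turn about the tool's z in degrees. In form: [grip, dx, dy, dz, yaw, grip, dx, dy, dz, yaw, ...]. A call has 1 to 12 rows; each row is the pose to reach, as a shift and turn from the pose measured when the call began, along the tool's axes at that moment; what a row does not reach only later rows make up. A row lasts 1/8 s, in which the tool goes at most 62.5 mm and 10.7 degrees, less where a joint would pass 70% of its speed; a pose out of reach is approached as far as the arm can. A call with a gripper value outside its range is refused whole. The fingers move at their own pace and stop on an object; the grip force is fixed at half the most. Time passes only in rows, so rows that repeat a pose let the fingers close. It gives the time, the measured TCP pose, the force and the opening at its end, in the units of the state.
- ctrl.get_obs(): the state, without advancing time (a new reading comes with each control period).
- ctrl.get_image(name): name is "scene" or "top"; returns a dict with "frame" (420x560x3 uint8, red, green, blue), "vertical_fov" (degrees; the focal length in pixels is half the picture's height over the tangent of half this angle, whatever the lens; pixels are square), "cx", "cy" (the principal point, pixels), "distortion" ([k1, k2, p1, p2, k3] as OpenCV has them; the pictures are not rectified), "pose" (4x4, takes a point from camera to world coordinates). Camera axes: x right, y down, z forward; pixel columns grow to the right and rows downward; lengths in mm; the calibration is good to about 2 mm. A picture is of the moment at which its call begins. There is no depth.
- ctrl.close_job(): hands the job in, once; it reports no verdict.
The state is a dict: "t": time; "qpos": joint angles; "qvel": joint speeds; "joint_torque": joint torques, N m; "ee_pos": TCP position; "orientation": TCP orientation; "ft_force": force on the tool from outside, world axes, zero at the start; "moment": the same for the moment, N m; "width": finger opening in mm.
Only numpy, scipy, OpenCV 4.12 (cv2) and the standard library are available. Lean on these libraries where they do the work, as an engineer would, in place of code of your own. Each camera call takes 0.05 s, during which the arm holds its last target.

## Working session

There is one attempt and no reset: what is moved stays moved. The work goes in short steps, Python scripts to look and compute and a tool call to move; the robot and the scene stay as the last step left them, time stands still between calls to the robot, and variables do not carry over. Pictures are saved under pics/ and viewed, and the job is handed in when it is done.

Besides the shell and the picture viewer there is one more tool, called after ">>>" in YAML: its name, and indented under it one key for each argument. move_arm: Moves the arm, as the interface text tells. Its arguments: {"type":"object","properties":{"increments":{"type":"array","items":{"type":"number"}}},"required":["increments"]}

```bash
mkdir -p pics; ls; python3 - <<'E'
from workcell import ctrl
import cv2
o=ctrl.get_obs();print({k:(o[k]) for k in o})
for n in("scene","top"):
    r=ctrl.get_image(n);cv2.imwrite(f"pics/{n}0.png",r["frame"][:,:,::-1])
    print(n,r["vertical_fov"],r["cx"],r["cy"],r["distortion"],r["pose"])
E
```

```text
pics
{'t': 0.0, 'qpos': array([-1.36700122e+00,  4.23863004e-01,  1.63069712e+00,  3.42176052e-05,
        1.08862717e+00, -1.89514667e-02]), 'qvel': array([ 0.00028976,  0.00120409,  0.00061152, -0.00082737,  0.00031744,
       -0.00062707]), 'joint_torque': array([-1.82964327e-04, -5.44615066e+01, -2.73664802e+01,  6.42064889e-02,
        2.25496525e-02, -1.51299600e-04]), 'ee_pos': array([ 138.00953339, -608.9484615 ,  200.38510642]), 'orientation': array([-3.12055060e+00, -3.48965022e-01,  1.83683654e-04]), 'ft_force': array([ 0.30615816, -0.55781209, -0.26596916]), 'moment': array([-0.01558146,  0.02429886, -0.04012535]), 'width': 87.88155700525526}
scene 56.81691575337214 276.9474487599542 210.00649634347678 [0.02377826 0.         0.         0.         0.        ] [[-2.34413700e-01  6.43824745e-01 -7.28381709e-01  1.07366491e+03]
 [ 9.72078057e-01  1.63483649e-01 -1.68337005e-01  1.19357987e+02]
 [ 1.06989703e-02 -7.47504377e-01 -6.64170715e-01  6.15529352e+02]
 [ 0.00000000e+00  0.00000000e+00  0.00000000e+00  1.00000000e+00]]
top 47.773518325953724 279.0780973719284 208.05272680118136 [0.03050837 0.         0.         0.         0.        ] [[ 1.47198130e-01 -9.69055008e-01  1.98154236e-01  2.45110196e+02]
 [-9.89106898e-01 -1.44316325e-01  2.89886709e-02 -3.99823375e+01]
 [ 5.05274400e-04 -2.00262800e-01 -9.79742086e-01  1.22152879e+03]
 [ 0.00000000e+00  0.00000000e+00  0.00000000e+00  1.00000000e+00]]
```

View pics/scene0.png

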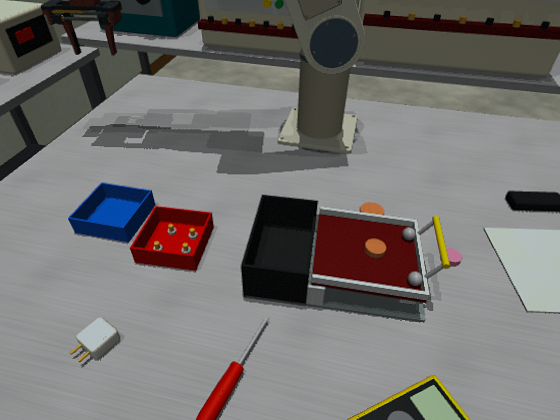

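View pics/top0.png

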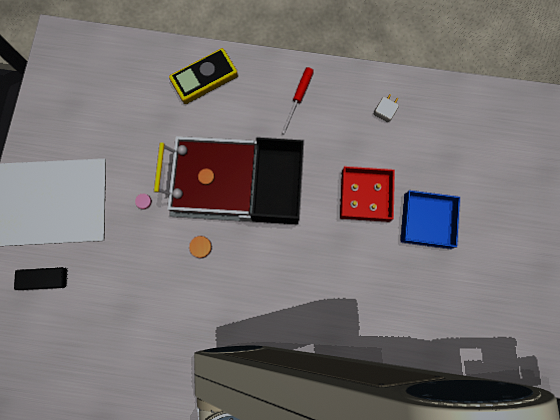

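The scene view shows the board at (365,250) with the yellow bar at (440,242), balls at (409,234) and (415,279), the tray at (280,250), and the red (173,237) and blue (112,210) boxes. The top view shows the same: bar (160,167), balls (181,150) and (177,193), blue box (430,219).

Things that could be taken for the disc, in the top view:
- The copper disc on the board at (205,176).
- A larger copper disc on the bench at (200,246).
- A pink disc at (143,201).

I choose the smaller copper one, on the board.

```bash
cat > h.py <<'E'
import numpy as np,cv2
from workcell import ctrl
def K(r):
    f=210/np.tan(np.radians(r["vertical_fov"]/2));return np.array([[f,0,r["cx"]],[0,f,r["cy"]],[0,0,1.]])
def ray(r,p):
    u=cv2.undistortPoints(np.array([[p]],float),K(r),np.array(r["distortion"]))[0,0]
    T=np.array(r["pose"]);return T[:3,3],T[:3,:3]@np.array([u[0],u[1],1.])
def plane(r,p,z):
    o,d=ray(r,p);return o+d*(z-o[2])/d[2]
def two(r1,p1,r2,p2):
    o1,d1=ray(r1,p1);o2,d2=ray(r2,p2)
    s=np.linalg.lstsq(np.c_[d1,-d2],o2-o1,rcond=None)[0]
    a,b=o1+d1*s[0],o2+d2*s[1];return (a+b)/2,np.linalg.norm(a-b)
def proj(r,P):
    T=np.linalg.inv(np.array(r["pose"]));return cv2.projectPoints(np.atleast_2d(P).astype(float),cv2.Rodrigues(T[:3,:3])[0],T[:3,3],K(r),np.array(r["distortion"]))[0][:,0]
def blobs(r,lo,hi,amin=15):
    h=cv2.cvtColor(r["frame"],cv2.COLOR_RGB2HSV);m=cv2.inRange(h,np.array(lo),np.array(hi))
    n,l,s,c=cv2.connectedComponentsWithStats(m)
    return [(c[i].round(1),s[i].tolist(),l==i) for i in range(1,n) if s[i][4]>=amin]
E
python3 - <<'E'
from h import *
np.set_printoptions(precision=1,suppress=True)
R={n:ctrl.get_image(n) for n in("scene","top")}
for n,r in R.items():
    for nm,lo,hi in(("yel",(22,120,120),(34,255,255)),("cop",(6,110,120),(18,255,255)),("blue",(105,120,50),(125,255,255)),("pink",(150,60,120),(178,255,255))):
        for c,s,m in blobs(r,lo,hi):
            rc=cv2.minAreaRect(np.argwhere(m)[:,::-1].astype(np.float32));print(n,nm,c,s,cv2.boxPoints(rc).round(1).tolist() if nm in("yel","blue") else "")
    g=r["frame"][:,:,::-1]
c=R["top"]["frame"][125:265,120:320,::-1];cv2.imwrite("pics/ct.png",cv2.resize(c,None,fx=4,fy=4,interpolation=cv2.INTER_CUBIC))
c=R["scene"]["frame"][185:325,235:470,::-1];cv2.imwrite("pics/cs.png",cv2.resize(c,None,fx=3.4,fy=3.4,interpolation=cv2.INTER_CUBIC))
E
```

```text
scene yel [440.7 240.5] [433, 216, 17, 49, 302] [[432.0, 216.5], [438.1000061035156, 215.10000610351562], [449.20001220703125, 264.0], [443.1000061035156, 265.29998779296875]]
scene yel [ 75.4 348.2] [70, 344, 11, 9, 20] [[69.9000015258789, 351.8999938964844], [79.80000305175781, 343.70001220703125], [80.69999694824219, 344.79998779296875], [70.80000305175781, 353.0]]
scene yel [ 83.2 355.7] [78, 351, 11, 10, 19] [[77.69999694824219, 359.6000061035156], [88.0, 351.0], [88.69999694824219, 351.8999938964844], [78.4000015258789, 360.5]]
scene yel [412.1 397.9] [348, 375, 122, 45, 540] [[348.0, 419.0], [348.0, 375.0], [469.0, 375.0], [469.0, 419.0]]
scene cop [371.7 208.1] [360, 202, 24, 13, 207] 
scene cop [375.4 245.7] [365, 238, 21, 16, 252] 
scene blue [112.6 211.9] [68, 183, 87, 59, 3416] [[65.69999694824219, 230.60000610351562], [75.5999984741211, 176.39999389648438], [156.5, 191.10000610351562], [146.6999969482422, 245.3000030517578]]
scene pink [453.5 255. ] [446, 248, 16, 15, 158] 
top yel [204.7  77.8] [169, 48, 68, 52, 360] [[168.1999969482422, 75.5999984741211], [223.3000030517578, 46.099998474121094], [236.89999389648438, 71.5], [181.6999969482422, 100.9000015258789]]
top yel [194.7  62.1] [189, 59, 12, 7, 15] [[188.8000030517578, 64.5999984741211], [200.0, 59.0], [200.39999389648438, 59.79999923706055], [189.1999969482422, 65.4000015258789]]
top yel [158.6 166.8] [154, 143, 10, 49, 213] [[153.5, 190.60000610351562], [159.3000030517578, 142.60000610351562], [163.60000610351562, 143.10000610351562], [157.89999389648438, 191.10000610351562]]
top cop [205.4 175.8] [198, 169, 16, 15, 187] 
top cop [199.6 246.4] [189, 236, 22, 22, 357] 
top blue [429.8 219.3] [405, 190, 55, 57, 2290] [[401.8999938964844, 240.0], [408.20001220703125, 189.8000030517578], [462.6000061035156, 196.60000610351562], [456.29998779296875, 246.8000030517578]]
top pink [142.1 200.6] [135, 194, 15, 15, 173]
```

View pics/ct.png

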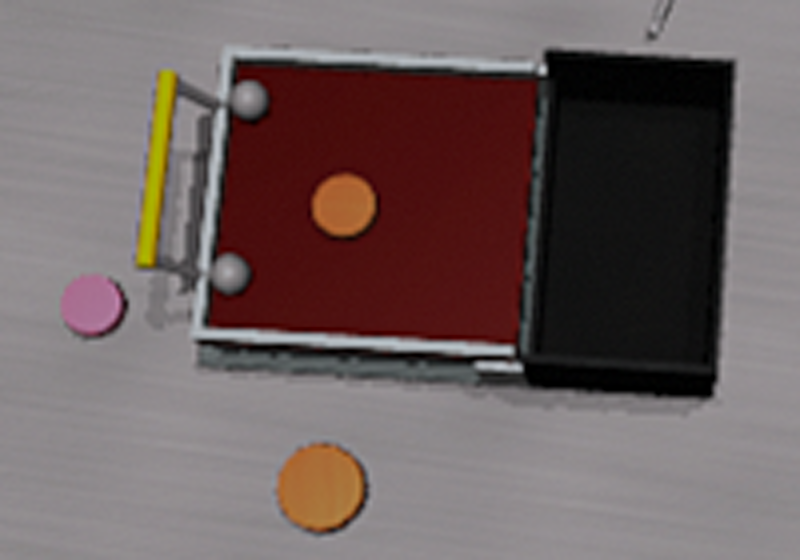

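View pics/cs.png

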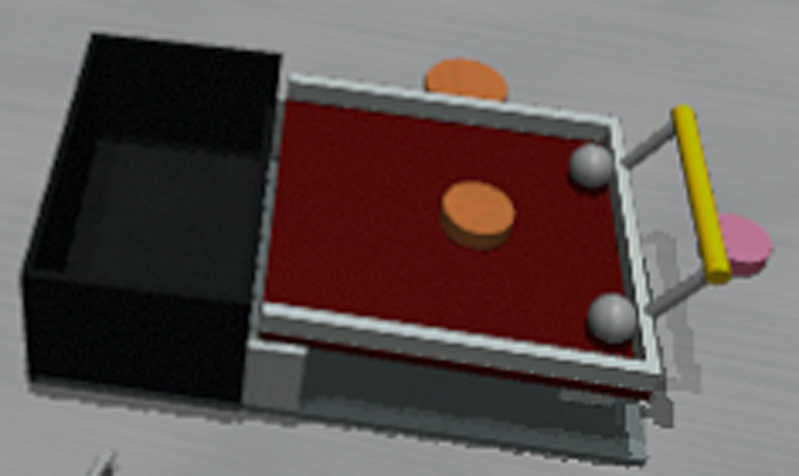

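The crop confirms the choice: the small copper disc lies on the board (ct (343,205)), and the bigger copper and pink discs lie on the bench. Next I triangulate.

```bash
python3 - <<'E'
from h import *
np.set_printoptions(precision=1,suppress=True)
S,T=ctrl.get_image("scene"),ctrl.get_image("top")
t=lambda x,y:(120+x/4-.4,125+y/4-.4); s=lambda x,y:(235+x/3.4-.35,185+y/3.4-.35)
print("bar ends far(+x), near",two(S,s(718,274),T,t(167,75)),two(S,s(682,112),T,t(147,262)))
b0,b1=plane(T,t(167,72),118),plane(T,t(147,264),118);print("bar top z118",b0,b1,np.linalg.norm(b0-b1))
print("bar mid two",two(S,(440.7,240.5),T,(158.6,166.8)))
print("disc two",two(S,(375.5,245.7),T,(205.2,175.7)),plane(S,(376,246),69),plane(T,(205.4,175.8),76))
print("balls",two(S,s(613,318),T,t(249,100)),two(S,s(592,167),T,t(230,273)))
h0,h1=plane(T,t(540,72),65),plane(T,t(522,347),65);print("hinge",h0,h1)
h0,h1=plane(S,s(262,312),65),plane(S,s(280,98),65);print("hinge S",h0,h1)
c=T["frame"][180:255,395:470,::-1];cv2.imwrite("pics/bt.png",cv2.resize(c,None,fx=7,fy=7,interpolation=cv2.INTER_CUBIC))
m=max(blobs(S,(105,120,50),(125,255,255)),key=lambda b:b[1][4])[2]
o=ctrl.get_obs();R=cv2.Rodrigues(o["orientation"])[0];print(R)
E
```

```text
bar ends far(+x), near (array([587.1, 301.5, 111.6]), np.float64(1.2494699034843084)) (array([469.4, 290.5, 113.1]), np.float64(0.08247259048528734))
bar top z118 [587.1 300.5 118. ] [467.2 288.8 118. ] 120.47573676899124
bar mid two (array([527.8, 297.2, 110.7]), np.float64(0.34024375288630887))
disc two (array([532. , 188.8,  72.9]), np.float64(0.7342976591821238)) [528.7 189.9  69. ] [531.  188.1  76. ]
balls (array([591.5, 260.5,  69.7]), np.float64(0.07408171560461702)) (array([479. , 251.4,  69.1]), np.float64(0.20966151776449388))
hinge [638.9  81.4  65. ] [460.1  64.2  65. ]
hinge S [628.7  82.2  65. ] [459.8  64.6  65. ]
[[ 1.   0.2 -0. ]
 [ 0.2 -1.   0. ]
 [ 0.  -0.  -1. ]]
```

View pics/bt.png

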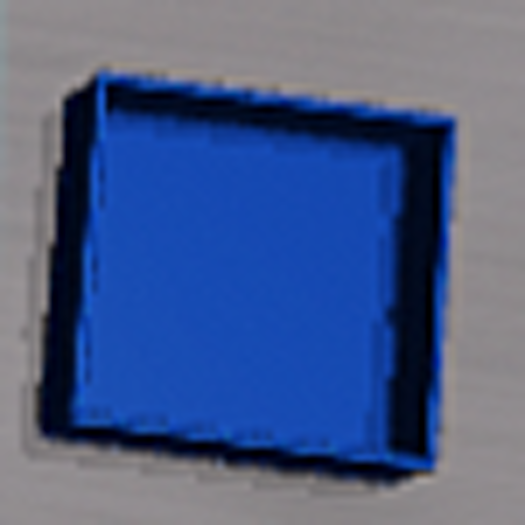

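The crop shows the blue box rim with corners (98,73), (457,118), (435,468) and (75,422), and an empty floor. Next I compute its centre and the shifts.

```bash
cat >> h.py <<'E'
def shift(pts,yaw=None):
    o=ctrl.get_obs();R=cv2.Rodrigues(np.array(o["orientation"]))[0]
    print("tcp",o["ee_pos"],"yaw deg",np.degrees(np.arctan2(R[1,0],R[0,0])),"tool z",R[:,2],"w",o["width"],"t",o["t"],"F",o["ft_force"])
    for p in pts: print(p,"->",R.T@(np.array(p,float)-o["ee_pos"]))
E
python3 - <<'E'
from h import *
np.set_printoptions(precision=1,suppress=True)
S,T=ctrl.get_image("scene"),ctrl.get_image("top")
P=np.array([plane(T,(395+x/7-.4,180+y/7-.4),45) for x,y in((98,73),(457,118),(435,468),(75,422))])
print(P,P.mean(0),np.linalg.norm(P-np.roll(P,1,0),axis=1))
print(proj(S,P))
shift([(450,-450,230),(560,-100,230),(528,296.5,200),(528,296.5,93)])
E
```

```text
[[ 578.  -324.5   45. ]
 [ 580.2 -454.    45. ]
 [ 451.8 -455.4   45. ]
 [ 449.3 -328.4   45. ]] [ 514.8 -390.6   45. ] [128.7 129.5 128.4 127.1]
[[123.2 226.6]
 [ 67.3 217.1]
 [100.9 181.5]
 [150.7 189.2]]
tcp [ 138.1 -609.5  201.1] yaw deg 12.767096699099051 tool z [-0.  0. -1.] w 88.26892480333552 t 0.4 F [ 0.8  0.2 -0.3]
(450, -450, 230) -> [339.4 -86.6 -28.9]
(560, -100, 230) -> [ 524.  -403.7  -28.8]
(528, 296.5, 200) -> [ 580.4 -797.4    1.2]
(528, 296.5, 93) -> [ 580.4 -797.4  108.2]
```

>>> move_arm:
  increments: [0, 57, -14, -5, 0, 0, 113, -29, -10, 0, 0, 170, -43, -15, 1, 0, 226, -58, -20, 2, 0, 283, -72, -25, 3, 0, 335, -90, -29, 4, 0, 370, -143, -29, 5, 0, 402, -196, -29, 6, 0, 433, -249, -29, 7, 0, 464, -302, -29, 7, 0, 495, -353, -29, 7, 0, 524, -404, -29, 7]

```text
t: 1.9
ee_pos: [560.4, -97.8, 230.4]
orientation: [-3.138, -0.158, -0.001]
ft_force: [0.9, -1.8, 1.0]
width: 88.0
```

```bash
python3 - <<'E'
from h import *
np.set_printoptions(precision=2,suppress=True)
shift([(528,296.5,200),(528,296.5,150)])
E
```

```text
tcp [560.43 -97.77 230.41] yaw deg 5.766860071158809 tool z [ 0.  0. -1.] w 87.95550902978154 t 1.9 F [ 0.92 -1.79  1.02]
(528, 296.5, 200) -> [   7.33 -395.53   30.42]
(528, 296.5, 150) -> [   7.3  -395.53   80.42]
```

>>> move_arm:
  increments: [0, 1, -50, 5, 0, 0, 2, -100, 10, 0, 0, 3, -150, 15, 0, 0, 4, -200, 20, 0, 0, 5, -250, 25, 0, 0, 6, -300, 30, 0, 0, 7, -350, 40, 0, 0, 7, -395, 60, 0, 0, 7, -395, 80, 0, 0, 7, -395, 80, 0]

```text
t: 3.15
ee_pos: [526.4, 295.9, 148.9]
orientation: [3.136, 0.16, -0.004]
ft_force: [0.5, 0.7, -0.0]
width: 88.0
```

```bash
python3 - <<'E'
from h import *
np.set_printoptions(precision=2,suppress=True)
for n in("scene","top"):
    r=ctrl.get_image(n);x,y=((340,150) if n=="scene" else (100,100))
    cv2.imwrite(f"pics/{n}1.png",cv2.resize(r["frame"][y:y+170,x:x+200,::-1],None,fx=3.5,fy=3.5,interpolation=cv2.INTER_CUBIC))
shift([(528,296.5,93)])
E
```

```text
tcp [527.92 295.74 150.79] yaw deg 5.749381187194453 tool z [ 0.  0. -1.] w 87.84086909222013 t 3.25 F [-0.41 -1.35 -0.02]
(528, 296.5, 93) -> [ 0.12 -0.75 57.79]
```

View pics/scene1.png

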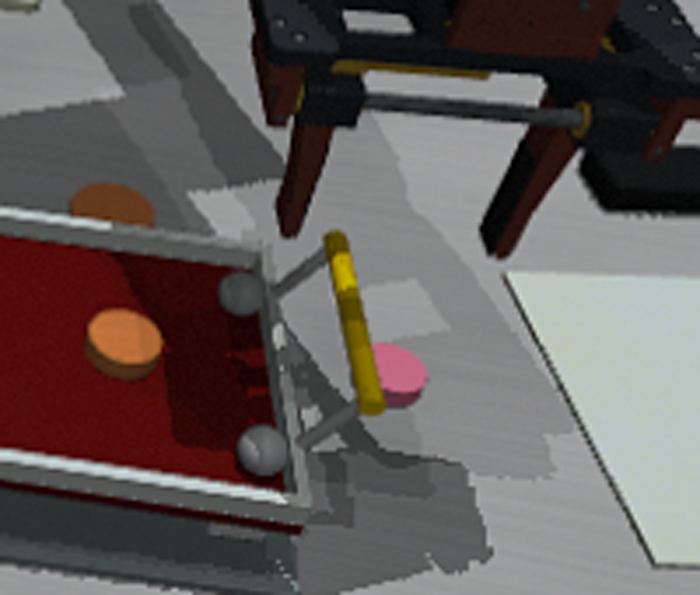

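View pics/top1.png

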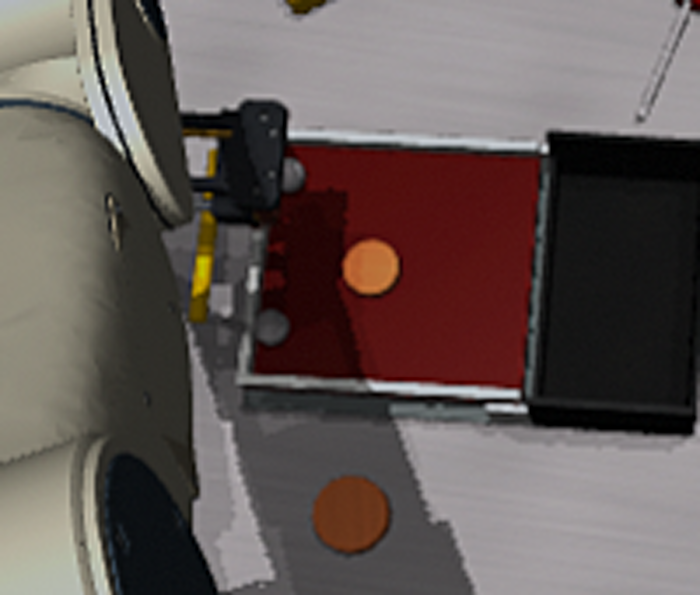

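Both views show the fingers either side of the yellow bar, with the balls clear of them. I descend and close.

>>> move_arm:
  increments: [0, 0, -1, 20, 0, 0, 0, -1, 40, 0, 0, 0, -1, 56, 0, 0, 0, -1, 58, 0, 120, 0, -1, 58, 0, 200, 0, -1, 58, 0, 255, 0, -1, 58, 0, 255, 0, -1, 58, 0, 255, 0, -1, 58, 0, 255, 0, -1, 58, 0]

```text
t: 4.5
ee_pos: [527.9, 296.8, 92.9]
orientation: [-3.138, -0.158, -0.001]
ft_force: [0.8, -1.3, 1.1]
width: 31.3
```

```bash
python3 - <<'E'
from h import *
np.set_printoptions(precision=1,suppress=True)
r=ctrl.get_image("scene");x,y=340,150
cv2.imwrite("pics/s2.png",cv2.resize(r["frame"][y:y+170,x:x+200,::-1],None,fx=3.5,fy=3.5,interpolation=cv2.INTER_CUBIC))
b=np.array([528,296.5,112.3]);u=np.array([-.097,.9953,0]);h=b-221.8*u-[0,0,47.3]
print(h);p=[]
for th in np.arange(0.03,.33,.03):
    a=np.arctan2(47.3,221.8)+th;d=226.8*np.cos(a)*u+[0,0,226.8*np.sin(a)]+h-b;p.append(ctrl.get_obs()["ee_pos"]+d)
shift(p)
E
```

```text
[549.5  75.7  65. ]
tcp [527.9 296.8  92.8] yaw deg 5.747464967453746 tool z [ 0.  0. -1.] w 26.88078652074826 t 4.55 F [ 0.6 -0.3 -0.5]
[528.  295.3  99.5] -> [-0.   1.5 -6.6]
[528.2 293.6 106. ] -> [ -0.    3.2 -13.2]
[528.4 291.7 112.6] -> [ -0.    5.1 -19.7]
[528.6 289.6 119. ] -> [ -0.    7.2 -26.2]
[528.8 287.3 125.4] -> [ -0.    9.5 -32.6]
[529.  284.8 131.8] -> [ -0.   12.  -38.9]
[529.3 282.1 138. ] -> [ -0.   14.7 -45.2]
[529.6 279.3 144.2] -> [ -0.   17.6 -51.4]
[529.9 276.2 150.3] -> [ -0.   20.6 -57.5]
[530.2 273.  156.3] -> [ -0.   23.9 -63.4]
[530.5 269.6 162.1] -> [ -0.   27.3 -69.3]
```

View pics/s2.png

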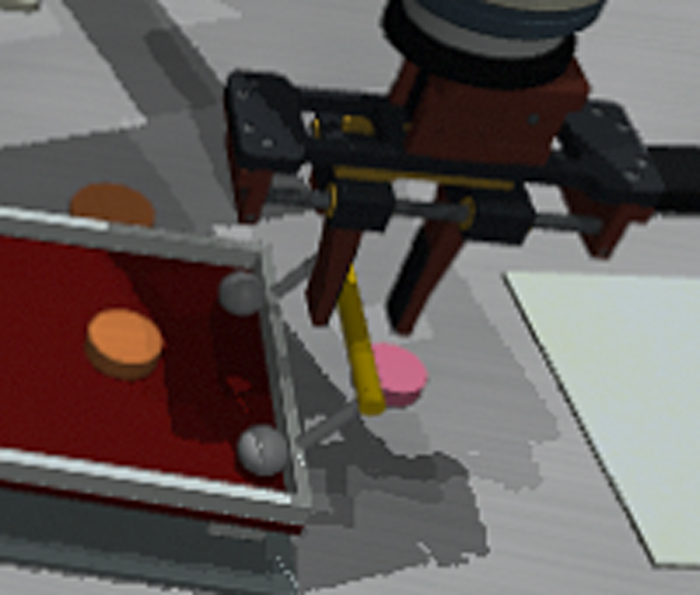

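The fingers are still closing around the bar (27 mm open, bar between them). I keep closing.

>>> move_arm:
  increments: [255, 0, 0, 0, 0, 255, 0, 0, 0, 0, 255, 0, 0, 0, 0, 255, 0, 0, 0, 0]

```text
t: 5.05
ee_pos: [527.9, 295.6, 92.7]
orientation: [3.136, 0.158, 0.0]
ft_force: [1.4, -5.3, 1.0]
width: 9.8
```

```bash
python3 - <<'E'
from h import *
np.set_printoptions(precision=1,suppress=True)
r=ctrl.get_image("scene");x,y=390,180
cv2.imwrite("pics/s3.png",cv2.resize(r["frame"][y:y+110,x:x+130,::-1],None,fx=6,fy=5.4,interpolation=cv2.INTER_CUBIC))
shift([])
E
```

```text
tcp [527.9 295.7  92.7] yaw deg 5.760193166350784 tool z [ 0. -0. -1.] w 9.84093899873269 t 5.1 F [ 1.7 -5.1  0.4]
```

View pics/s3.png

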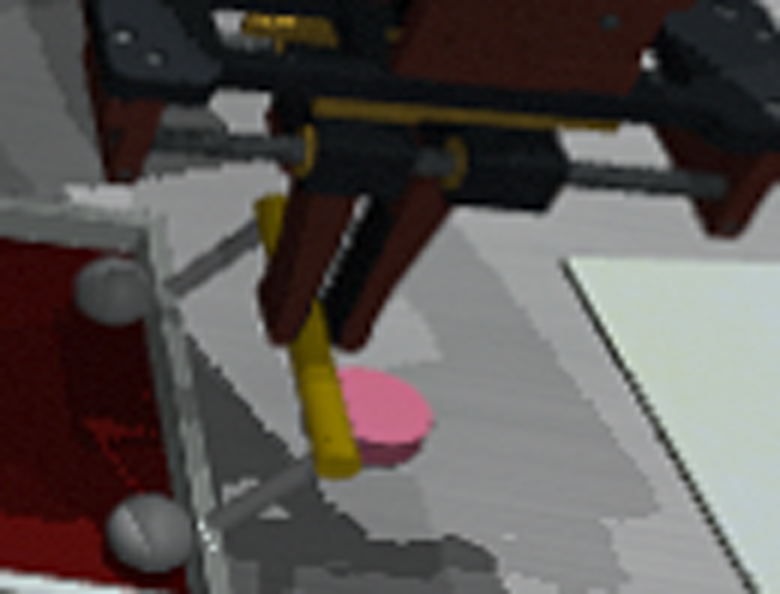

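The bar is held between the fingers, though 9.8 mm is about 2 mm under the bar's 12 mm. I make a small test lift.

>>> move_arm:
  increments: [255, 0, 0, -3, 0, 255, 0, 1, -7, 0, 255, 0, 2, -10, 0, 255, 0, 3, -13, 0]

```text
t: 5.6
ee_pos: [528.0, 292.4, 105.7]
orientation: [3.136, 0.158, -0.0]
ft_force: [1.4, -3.0, -6.0]
width: 9.5
```

```bash
python3 - <<'E'
from h import *
np.set_printoptions(precision=1,suppress=True)
r=ctrl.get_image("scene");x,y=230,150
cv2.imwrite("pics/s4.png",cv2.resize(r["frame"][y:y+180,x:x+240,::-1],None,fx=3.3,fy=3.3,interpolation=cv2.INTER_CUBIC))
shift([])
E
```

```text
tcp [528.  292.4 106.1] yaw deg 5.756488302851279 tool z [ 0. -0. -1.] w 9.375602681316481 t 5.65 F [ 2.2 -3.8 -5.3]
```

View pics/s4.png

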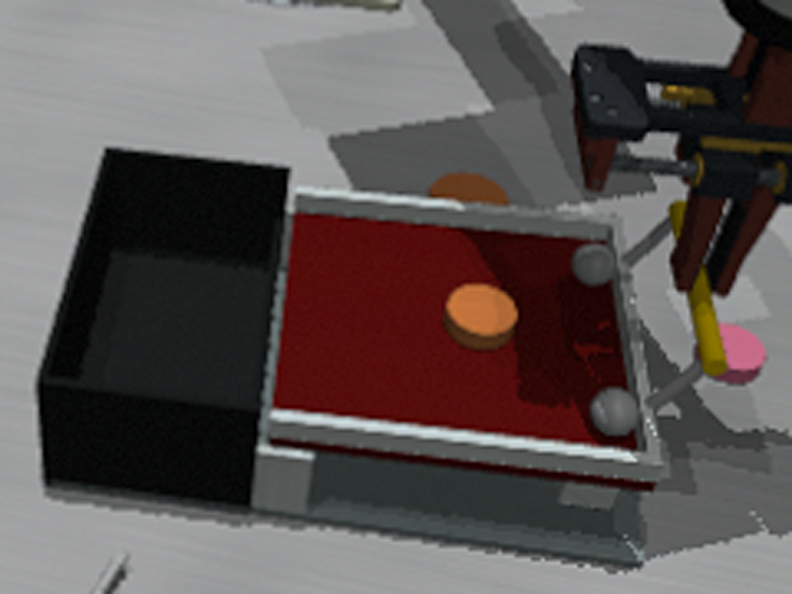

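The board has started to rise with the grip holding. I go on along the arc to about 0.3 rad.

>>> move_arm:
  increments: [255, 0, 2, -6, 0, 255, 0, 4, -13, 0, 255, 0, 6, -19, 0, 255, 0, 9, -26, 0, 255, 0, 11, -32, 0, 255, 0, 14, -38, 0, 255, 0, 17, -44, 0, 255, 0, 20, -50, 0]

```text
t: 6.65
ee_pos: [530.2, 272.5, 156.8]
orientation: [3.136, 0.158, 0.001]
ft_force: [-0.0, -0.0, 0.1]
width: 0.4
```

```bash
python3 - <<'E'
from h import *
np.set_printoptions(precision=1,suppress=True)
r=ctrl.get_image("scene");x,y=230,150
cv2.imwrite("pics/s5.png",cv2.resize(r["frame"][y:y+180,x:x+240,::-1],None,fx=3.3,fy=3.3,interpolation=cv2.INTER_CUBIC))
shift([])
E
```

```text
tcp [530.6 272.4 157.5] yaw deg 5.750600518035098 tool z [ 0. -0. -1.] w 0.45114755511355525 t 6.7 F [0.9 0.3 0.4]
```

View pics/s5.png

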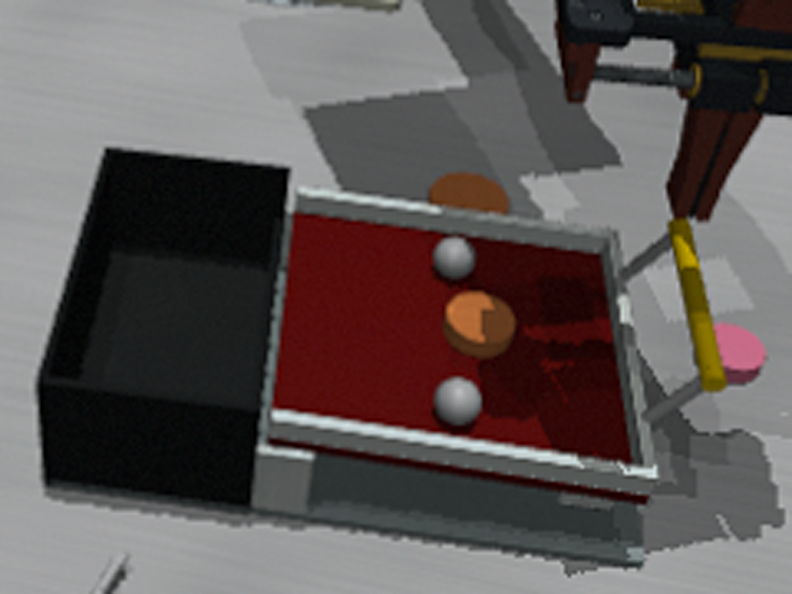

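The bar slipped out (opening 0.4) and the board fell back. The balls at crop (455,258) and (457,402) are rolling, and the disc is still at (480,325). The pinch was too near the fingertips, so I check the tip height against the bar in the pictures.

```bash
python3 - <<'E'
from h import *
np.set_printoptions(precision=1,suppress=True)
S=ctrl.get_image("scene");o=ctrl.get_obs()
e=np.array(o["ee_pos"])
print("S tcp",proj(S,e),"bar",proj(S,[[528,296.5,112.3]]))
x,y=390,150
im=cv2.resize(S["frame"][y:y+130,x:x+150,::-1],None,fx=5,fy=4.6*5/4.6,interpolation=cv2.INTER_CUBIC)[:600]
for P,c in((e,(0,255,0)),(e+[0,0,19],(255,0,255)),([528,296.5,112.3],(255,0,0))):
    p=(proj(S,P)[0]-[x,y]+.5)*5;cv2.drawMarker(im,tuple(int(v) for v in p),c,cv2.MARKER_CROSS,14,1)
cv2.imwrite("pics/s6.png",im)
print("s3 tcp",(proj(S,[527.9,295.7,92.7])[0]-[390,180]+.5)*[6,5.4],(proj(S,[528,296.5,112])[0]-[390,180]+.5)*[6,5.4])
E
```

```text
S tcp [[433.8 220.5]] bar [[440.7 239.9]]
s3 tcp [285.7 365.7] [306.8 326.8]
```

View pics/s6.png

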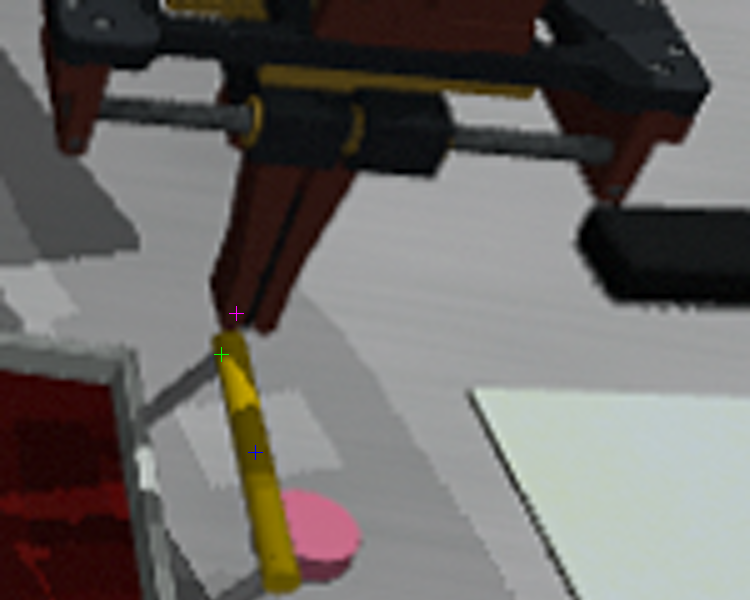

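```bash
python3 - <<'E'
from h import *
np.set_printoptions(precision=1,suppress=True)
S,T=ctrl.get_image("scene"),ctrl.get_image("top")
def tips(e,yaw,w):
    a=np.radians(yaw);x=np.array([np.cos(a),np.sin(a),0]);y=np.array([np.sin(a),-np.cos(a),0])
    return np.array([np.array(e)+sy*y*(w/2+6)+sx*x*10 for sy in(-1,1) for sx in(-1,1)]+[e])
print("scene1 pred",proj(S,tips([527.9,295.7,150.8],5.75,88)))
print("scene0 pred",proj(S,tips([138.1,-609.3,201],12.77,88)))
for n,r in(("a",S),("b",T)): cv2.imwrite(f"pics/now_{n}.png",r["frame"][:,:,::-1])
i=cv2.imread("pics/scene0.png")[0:80,30:150];cv2.imwrite("pics/g0.png",cv2.resize(i,None,fx=6,fy=6,interpolation=cv2.INTER_CUBIC))
print("now pred T",proj(T,ctrl.get_obs()["ee_pos"]))
E
```

```text
scene1 pred [[475.5 223.3]
 [478.4 231.4]
 [416.2 217.6]
 [417.7 225.3]
 [446.7 224.3]]
scene0 pred [[117.4  59.8]
 [115.1  62.5]
 [ 81.1  58.9]
 [ 78.2  61.6]
 [ 98.   60.7]]
now pred T [[164.4 161.8]]
```

View pics/g0.png

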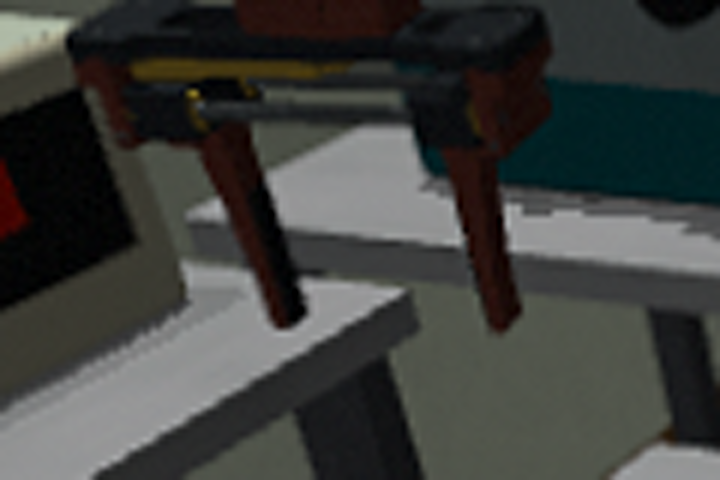

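View pics/now_b.png

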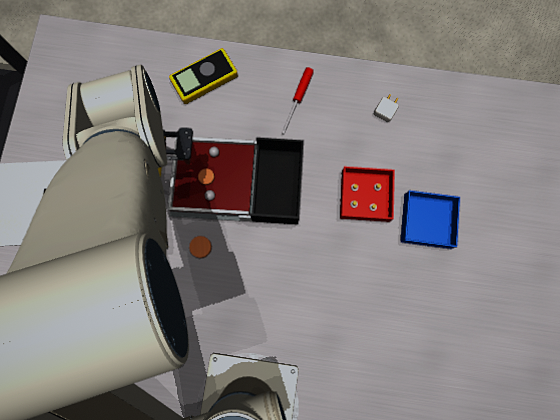

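The tips appear roughly 10 to 15 mm higher than the reported TCP suggests, so the bar sat at the ends of the fingers. I go back with the fingers half open, about 14 mm lower, and look before closing. The balls are rolling back to the rail.

>>> move_arm:
  increments: [110, 0, 0, 0, 0, 110, 0, -8, 0, 0, 110, 0, -16, 0, 0, 110, 0, -24, 0, 0, 110, 0, -24, 0, 0, 110, 0, -24, 0, 0, 110, 0, -24, 15, 0, 110, 0, -24, 32, 0, 110, 0, -24, 50, 0, 110, 0, -24, 64, 0, 110, 0, -24, 64, 0]

```text
t: 8.22
ee_pos: [526.8, 295.8, 90.4]
orientation: [3.135, 0.157, -0.004]
ft_force: [0.4, 0.0, 0.4]
width: 49.9
```

```bash
python3 - <<'E'
from h import *
np.set_printoptions(precision=1,suppress=True)
S=ctrl.get_image("scene");o=ctrl.get_obs();e=np.array(o["ee_pos"])
x,y=340,160
im=cv2.resize(S["frame"][y:y+145,x:x+160,::-1],None,fx=4,fy=4,interpolation=cv2.INTER_CUBIC)
for P,c in((e,(0,255,0)),([528,296.5,112.3],(255,0,0))):
    p=(proj(S,P)[0]-[x,y]+.5)*4;cv2.drawMarker(im,tuple(int(v) for v in p),c,cv2.MARKER_CROSS,14,1)
cv2.imwrite("pics/s7.png",im)
T=ctrl.get_image("top");cv2.imwrite("pics/t7.png",cv2.resize(T["frame"][110:240,60:260,::-1],None,fx=4,fy=4,interpolation=cv2.INTER_CUBIC))
shift([])
i=cv2.imread("pics/scene0.png")[170:260,50:230]
Tt=[(578,-324.5,45),(580.2,-454,45),(451.8,-455.4,45),(449.3,-328.4,45)]
i=cv2.resize(i,None,fx=4,fy=4,interpolation=cv2.INTER_CUBIC)
for p in proj(S,Tt): cv2.drawMarker(i,tuple(int(v) for v in (p-[50,170]+.5)*4),(0,255,0),cv2.MARKER_CROSS,14,1)
cv2.imwrite("pics/bs.png",i)
E
```

```text
tcp [527.9 296.4  92.1] yaw deg 5.748163207547828 tool z [ 0. -0. -1.] w 49.739419390730895 t 8.325 F [-0.  -0.   0.3]
```

View pics/s7.png

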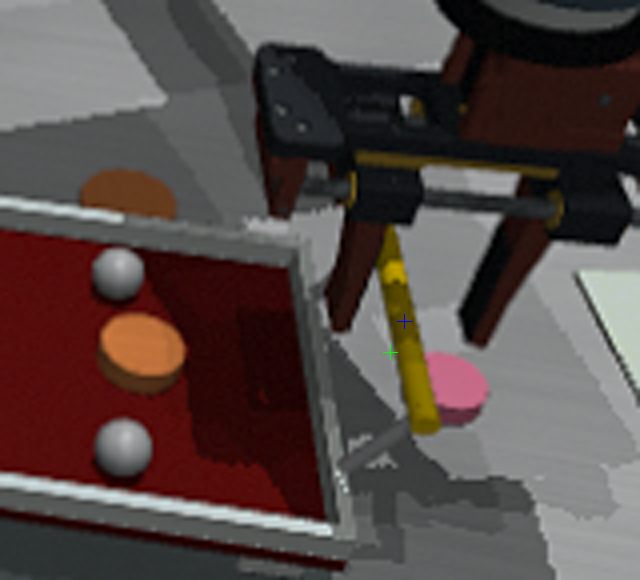

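View pics/bs.png

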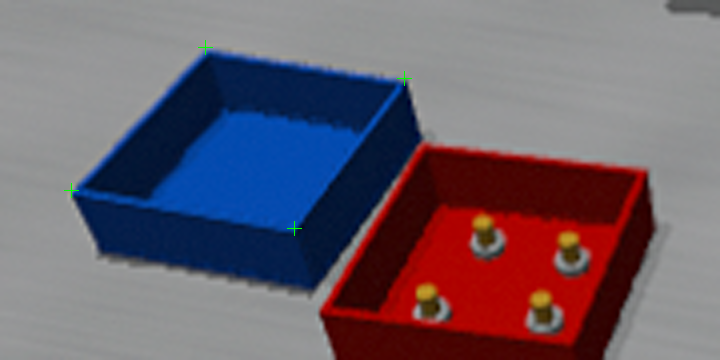

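View pics/t7.png

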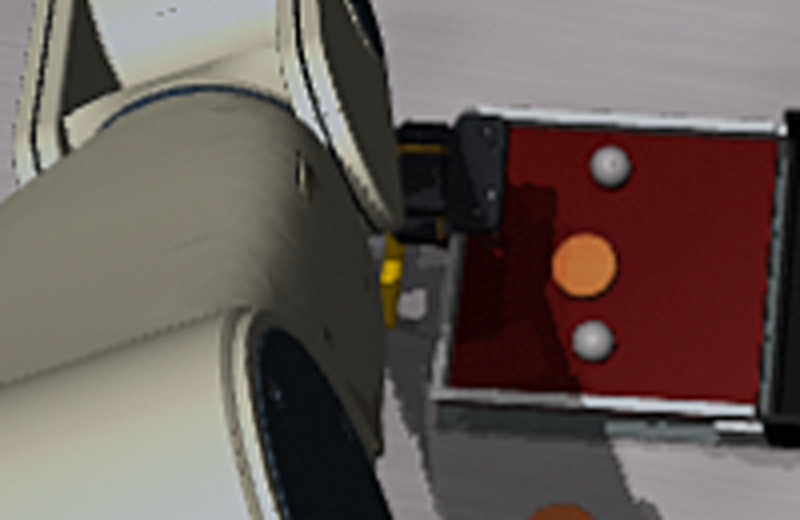

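In s7 the fingertips, at (340,325) and (472,343), are level with the bar (405,325) and centred on it, though the reported TCP is 20 mm below it. The 9.8 mm chord also means the tips were about 3 mm above the bar's centre line. So the real tips are about 21 mm above the reported TCP. The box rim corners agree between the two views to a pixel, so the cameras are fine. I check the offset value and go 20 mm lower.

```bash
python3 - <<'E'
from workcell import ctrl
print(ctrl.grip_point_offset)
E
```

```text
18.700000000000003
```

>>> move_arm:
  increments: [110, 0, 1, 5, 0, 110, 0, 2, 10, 0, 110, 0, 2, 15, 0, 110, 0, 2, 20, 0, 110, 0, 2, 20, 0]

```text
t: 8.95
ee_pos: [527.7, 294.2, 71.6]
orientation: [3.136, 0.157, -0.001]
ft_force: [-0.8, 0.2, 0.1]
width: 50.0
```

```bash
python3 - <<'E'
from h import *
np.set_printoptions(precision=1,suppress=True)
S=ctrl.get_image("scene");x,y=340,160
cv2.imwrite("pics/s8.png",cv2.resize(S["frame"][y:y+145,x:x+160,::-1],None,fx=4,fy=4,interpolation=cv2.INTER_CUBIC))
shift([])
E
```

```text
tcp [527.9 294.3  71.8] yaw deg 5.746438939855882 tool z [-0. -0. -1.] w 50.09433345128188 t 9.0 F [ 0.1 -0.   1.3]
```

View pics/s8.png

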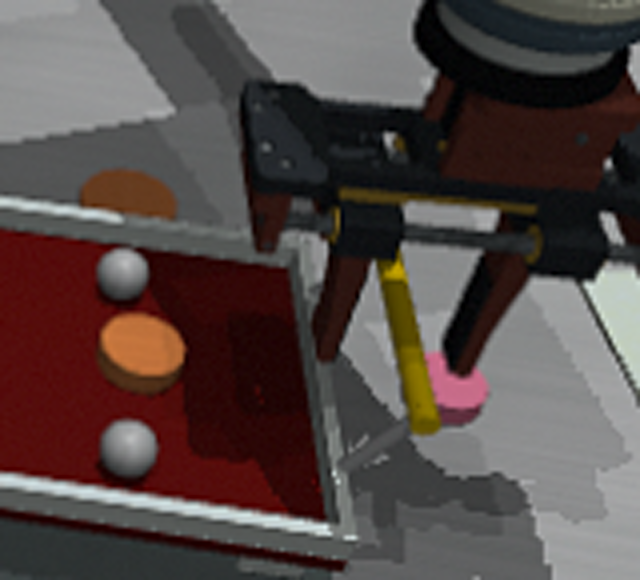

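The fingers now reach well below the bar with no contact force. I close.

>>> move_arm:
  increments: [255, 0, 0, 0, 0, 255, 0, 0, 0, 0, 255, 0, 0, 0, 0, 255, 0, 0, 0, 0, 255, 0, 0, 0, 0, 255, 0, 0, 0, 0, 255, 0, 0, 0, 0, 255, 0, 0, 0, 0]

```text
t: 10.0
ee_pos: [527.9, 295.5, 72.0]
orientation: [3.138, 0.157, 0.0]
ft_force: [-0.4, 5.5, -1.0]
width: 11.3
```

The opening is 11.3 mm, so the bar is properly between the pads. I lift along the arc.

>>> move_arm:
  increments: [255, 0, 1, -6, 0, 255, 0, 3, -13, 0, 255, 0, 5, -20, 0, 255, 0, 7, -26, 0, 255, 0, 9, -32, 0, 255, 0, 12, -39, 0, 255, 0, 14, -45, 0, 255, 0, 17, -51, 0, 255, 0, 20, -57, 0, 255, 0, 23, -62, 0, 255, 0, 23, -62, 0]

```text
t: 11.38
ee_pos: [529.7, 273.0, 134.7]
orientation: [-3.137, -0.156, 0.001]
ft_force: [-5.1, 5.2, -1.5]
width: 11.2
```

```bash
python3 - <<'E'
from h import *
np.set_printoptions(precision=1,suppress=True)
r=ctrl.get_image("scene");x,y=230,130
cv2.imwrite("pics/s9.png",cv2.resize(r["frame"][y:y+180,x:x+240,::-1],None,fx=3.3,fy=3.3,interpolation=cv2.INTER_CUBIC))
shift([])
E
```

```text
tcp [529.7 273.  134.6] yaw deg 5.699681107984325 tool z [-0.  0. -1.] w 11.324740234381537 t 11.425 F [-4.7  4.9 -2.1]
```

View pics/s9.png

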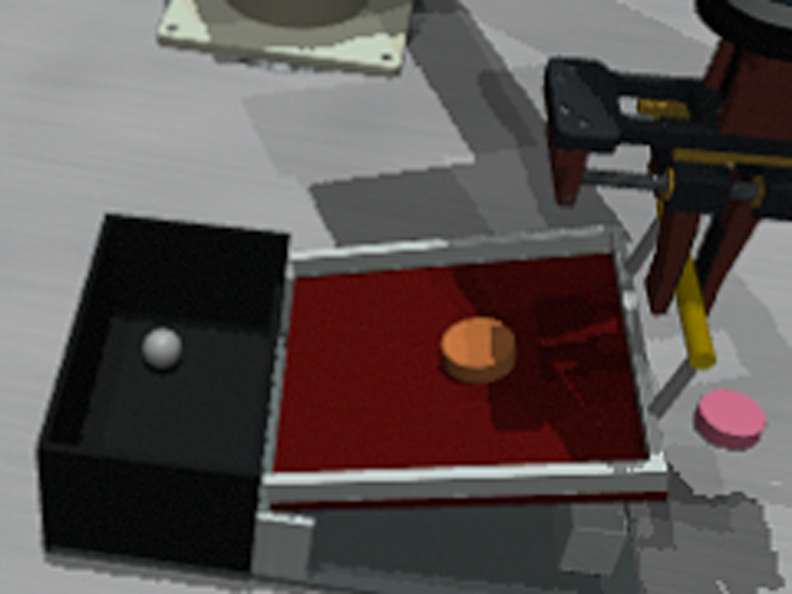

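The board is up, the disc is still on it at (478,350), and one ball is visible in the tray at (162,348). I check the other from above.

```bash
python3 - <<'E'
from h import *
np.set_printoptions(precision=1,suppress=True)
r=ctrl.get_image("top")
cv2.imwrite("pics/t9.png",cv2.resize(r["frame"][110:240,140:340,::-1],None,fx=4,fy=4,interpolation=cv2.INTER_CUBIC))
E
```

```text
(no output)
```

View pics/t9.png

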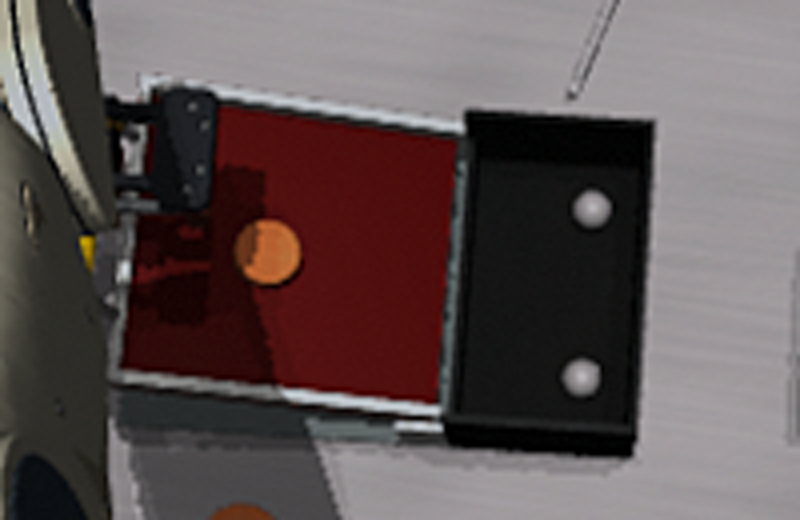

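Both balls lie in the tray at (592,208) and (580,378), with the disc on the board at (268,252). I lower along the same arc and open.

>>> move_arm:
  increments: [255, 0, 0, 0, 0, 255, 0, -3, 6, 0, 255, 0, -6, 12, 0, 255, 0, -9, 18, 0, 255, 0, -11, 24, 0, 255, 0, -14, 30, 0, 255, 0, -16, 36, 0, 255, 0, -18, 43, 0, 255, 0, -20, 49, 0, 255, 0, -21, 55, 0, 255, 0, -22, 61, 0, 255, 0, -22, 62, 0]

```text
t: 12.98
ee_pos: [528.1, 295.7, 73.5]
orientation: [-3.136, -0.156, -0.001]
ft_force: [-2.0, 0.5, 11.8]
width: 11.2
```

>>> move_arm:
  increments: [100, 0, 0, 0, 0, 100, 0, 0, 0, 0, 100, 0, 0, 0, 0, 100, 0, 0, 0, 0, 100, 0, 0, 0, 0]

```text
t: 13.6
ee_pos: [528.0, 295.6, 73.3]
orientation: [-3.136, -0.156, -0.001]
ft_force: [0.1, -1.0, -0.4]
width: 53.2
```

>>> move_arm:
  increments: [100, 0, 0, -20, 0, 60, 0, 0, -50, 0, 0, 0, 0, -90, 0, 0, 0, 0, -100, 0, 0, 0, 0, -100, 0]

```text
t: 14.22
ee_pos: [528.3, 295.6, 174.4]
orientation: [-3.135, -0.156, -0.003]
ft_force: [-1.3, -0.3, -0.4]
width: 87.2
```

```bash
python3 - <<'E'
from h import *
np.set_printoptions(precision=1,suppress=True)
S,T=ctrl.get_image("scene"),ctrl.get_image("top")
for n,r in(("S",S),("T",T)):
    cv2.imwrite(f"pics/{n}10.png",r["frame"][:,:,::-1])
    for c,s,m in blobs(r,(5,110,60),(18,255,255)): print(n,c,s)
b=blobs(T,(5,110,60),(18,255,255))
shift([])
E
```

```text
S [526.7 123.3] [522, 122, 9, 3, 18]
S [371.7 208.1] [360, 202, 24, 13, 209]
S [170.2 225.1] [168, 223, 6, 6, 16]
S [374.7 247.6] [364, 238, 23, 21, 364]
S [184.6 244. ] [182, 242, 6, 6, 16]
T [205.6 175.9] [198, 168, 17, 16, 211]
T [199.7 246.4] [189, 236, 22, 22, 371]
tcp [527.2 295.  172.4] yaw deg 5.700663700445142 tool z [-0.  0. -1.] w 87.59570639353295 t 14.325 F [-0.8 -0.3 -0.7]
```

View pics/S10.png

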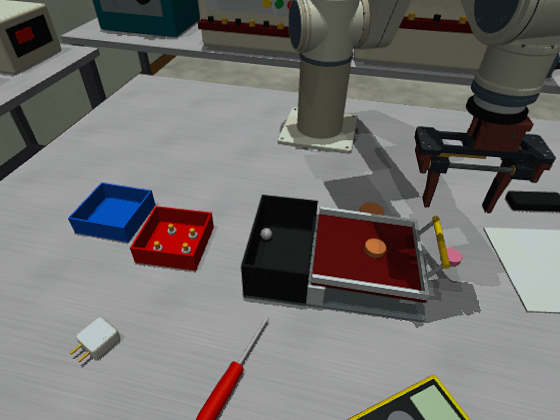

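View pics/T10.png

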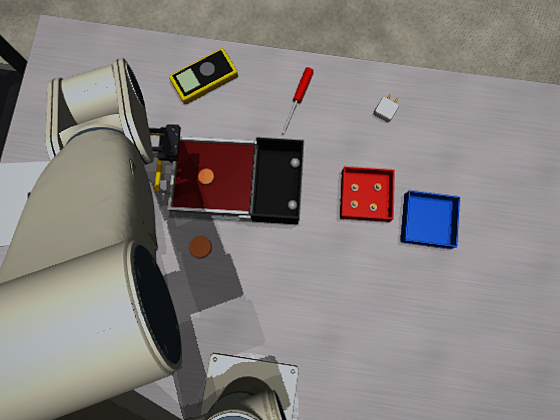

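The disc is unmoved at (205.6,175.9) in the top view, the board is down, and the balls are in the tray at (295,162) and (293,205). I go above the disc and turn 90° so the jaws close along the hinge, level.

>>> move_arm:
  increments: [0, -1, 13, 5, -10, 0, -2, 26, 10, -20, 0, -3, 39, 15, -30, 0, -4, 52, 20, -40, 0, -5, 65, 25, -50, 0, -6, 78, 30, -60, 0, -7, 92, 40, -70, 0, -7, 106, 50, -80, 0, -7, 106, 60, -90, 0, -7, 106, 70, -90, 0, -7, 106, 70, -90]

```text
t: 15.7
ee_pos: [529.6, 188.7, 100.8]
orientation: [-2.11, -2.324, 0.004]
ft_force: [-0.6, -0.3, -0.1]
width: 87.6
```

```bash
python3 - <<'E'
from h import *
np.set_printoptions(precision=1,suppress=True)
r=ctrl.get_image("scene");x,y=300,120
cv2.imwrite("pics/s11.png",cv2.resize(r["frame"][y:y+180,x:x+200,::-1],None,fx=3.3,fy=3.3,interpolation=cv2.INTER_CUBIC))
shift([(531,188.3,44)])
E
```

```text
tcp [530.1 188.9 101.5] yaw deg 95.5565140385493 tool z [-0.  0. -1.] w 87.86760705794744 t 15.75 F [0.2 0.5 0.3]
(531, 188.3, 44) -> [-0.7  1.  57.5]
```

View pics/s11.png

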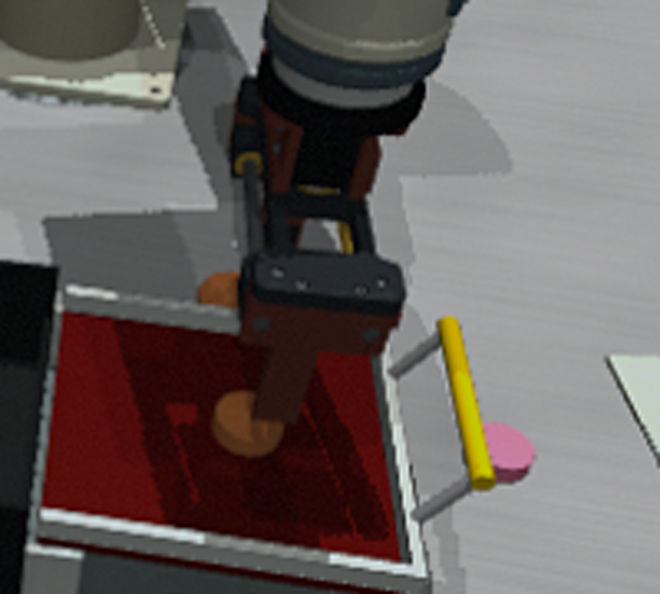

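```bash
python3 - <<'E'
from h import *
np.set_printoptions(precision=1,suppress=True)
S=ctrl.get_image("scene")
o,d=ray(S,(300+282/3.3-.4,120+415/3.3-.4))
for x in(574,580,587): print(o+d*(x-o[0])/d[0])
print(ctrl.get_obs()["ee_pos"])
E
```

```text
[574.  198.7 119.9]
[580.  197.7 125.8]
[587.  196.6 132.8]
[530.5 189.1 102. ]
```

The tip height measures about 20 to 25 mm above the reported TCP again. I descend to just short of the board, watching the force.

>>> move_arm:
  increments: [0, -1, 1, 15, 0, 0, -2, 1, 30, 0, 0, -3, 1, 42, 0, 0, -3, 1, 50, 0, 0, -3, 1, 54, 0, 0, -3, 1, 56, 0, 0, -3, 1, 56, 0]

```text
t: 16.68
ee_pos: [531.9, 186.2, 46.1]
orientation: [-2.109, -2.326, 0.001]
ft_force: [-0.4, -0.5, -0.1]
width: 87.8
```

```bash
python3 - <<'E'
from h import *
np.set_printoptions(precision=1,suppress=True)
r=ctrl.get_image("scene");x,y=320,170
cv2.imwrite("pics/s12.png",cv2.resize(r["frame"][y:y+120,x:x+130,::-1],None,fx=5,fy=5,interpolation=cv2.INTER_CUBIC))
shift([(531,188.3,44)])
E
```

```text
tcp [532.  186.3  46.2] yaw deg 95.59351719583229 tool z [-0.  0. -1.] w 87.89236692607102 t 16.725 F [-0.4  1.   0.8]
(531, 188.3, 44) -> [ 2.1 -0.8  2.2]
```

View pics/s12.png

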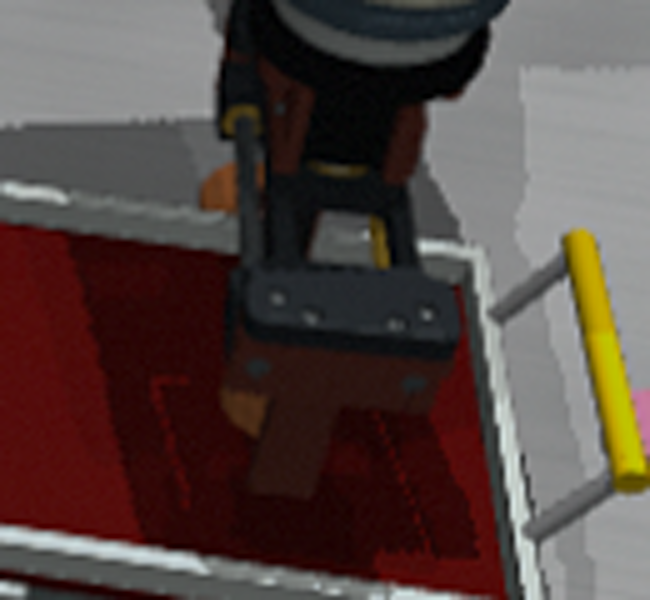

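There is no contact, though the reported TCP is 15 mm "below" the board, which confirms the offset. I feel downward.

>>> move_arm:
  increments: [0, 0, -1, 1, 0, 0, 0, -1, 2, 0, 0, 0, -1, 2, 0]

```text
t: 17.1
ee_pos: [530.9, 186.2, 44.3]
orientation: [-2.109, -2.326, 0.0]
ft_force: [0.1, 0.9, -0.1]
width: 87.6
```

>>> move_arm:
  increments: [0, 0, 0, 1, 0, 0, 0, 0, 1, 0]

```text
t: 17.35
ee_pos: [530.9, 186.2, 43.2]
orientation: [-2.109, -2.326, 0.001]
ft_force: [-0.7, -0.2, -0.5]
width: 88.0
```

>>> move_arm:
  increments: [0, 0, 0, 1, 0, 0, 0, 0, 1, 0]

```text
t: 17.6
ee_pos: [530.8, 186.1, 42.1]
orientation: [-2.109, -2.326, 0.001]
ft_force: [0.9, 0.6, 0.0]
width: 88.0
```

>>> move_arm:
  increments: [0, 0, 0, 1, 0, 0, 0, 0, 1, 0]

```text
t: 17.85
ee_pos: [530.7, 186.1, 41.0]
orientation: [-2.109, -2.326, 0.001]
ft_force: [0.4, -0.3, 0.1]
width: 88.0
```

>>> move_arm:
  increments: [0, 0, 0, 1, 0, 0, 0, 0, 1, 0]

```text
t: 18.1
ee_pos: [530.9, 186.2, 40.2]
orientation: [-2.109, -2.326, 0.001]
ft_force: [-1.2, -0.2, 2.9]
width: 88.0
```

>>> move_arm:
  increments: [0, 0, 0, 1, 0, 0, 0, 0, 1, 0]

```text
t: 18.35
ee_pos: [530.9, 186.2, 40.0]
orientation: [-2.109, -2.326, 0.0]
ft_force: [-3.0, -1.3, 10.3]
width: 87.6
```

Contact at a reported 40.2 mm with the board at 61 gives a tip offset of 21 mm. I raise 2 mm and close on the disc.

>>> move_arm:
  increments: [0, 0, 0, -2, 0, 120, 0, 0, -2, 0, 255, 0, 0, -2, 0, 255, 0, 0, -2, 0, 255, 0, 0, -2, 0, 255, 0, 0, -2, 0, 255, 0, 0, -2, 0, 255, 0, 0, -2, 0, 255, 0, 0, -2, 0, 255, 0, 0, -2, 0]

```text
t: 19.6
ee_pos: [530.8, 186.2, 42.0]
orientation: [-2.109, -2.326, 0.001]
ft_force: [-0.5, -0.4, -0.2]
width: 39.1
```

```bash
python3 - <<'E'
from h import *
np.set_printoptions(precision=1,suppress=True)
shift([])
E
```

```text
tcp [530.8 186.2  42. ] yaw deg 95.59719408747937 tool z [-0.  0. -1.] w 39.10960549149637 t 19.6 F [-0.5 -0.4 -0.2]
```

The opening is 39.1 mm, which matches the 40 mm disc. I lift.

>>> move_arm:
  increments: [255, 0, 0, -5, 0, 255, 0, 0, -15, 0, 255, 0, 0, -30, 0, 255, 0, 0, -50, 0, 255, 0, 0, -75, 0, 255, 0, 0, -100, 0, 255, 0, 0, -110, 0, 255, 0, 0, -110, 0]

```text
t: 20.6
ee_pos: [531.4, 186.2, 152.9]
orientation: [-2.11, -2.327, -0.002]
ft_force: [-0.8, -0.3, -0.6]
width: 39.5
```

```bash
python3 - <<'E'
from h import *
np.set_printoptions(precision=1,suppress=True)
r=ctrl.get_image("scene");x,y=230,120
cv2.imwrite("pics/s13.png",cv2.resize(r["frame"][y:y+180,x:x+240,::-1],None,fx=3.3,fy=3.3,interpolation=cv2.INTER_CUBIC))
shift([(600,-100,150),(515,-391,150),(515,-391,20)])
E
```

```text
tcp [530.8 186.  152. ] yaw deg 95.59110120900453 tool z [-0.  0. -1.] w 39.353410336274095 t 20.65 F [ 0.4 -0.  -1.5]
(600, -100, 150) -> [-291.4   41.     1.7]
(515, -391, 150) -> [-572.7  -72.     1.6]
(515, -391, 20) -> [-572.8  -71.8  131.6]
```

View pics/s13.png

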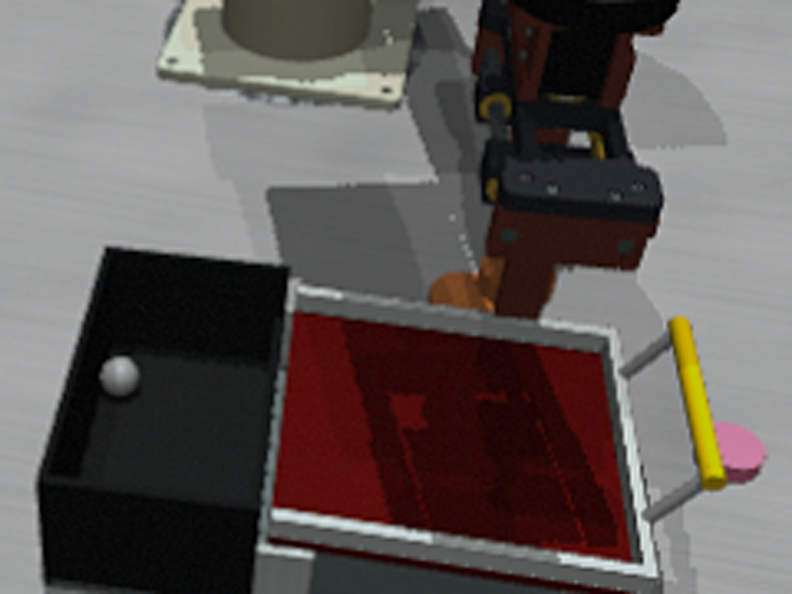

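The board is empty and the disc is between the fingers at (490,285). I carry it to the blue box.

>>> move_arm:
  increments: [255, -30, -4, 0, 0, 255, -75, -9, 0, 0, 255, -125, -16, 0, 0, 255, -175, -22, 0, 0, 255, -225, -28, 0, 0, 255, -275, -35, 0, 0, 255, -325, -41, 0, 0, 255, -375, -47, 0, 0, 255, -425, -53, 0, 0, 255, -475, -60, 0, 0, 255, -525, -66, 0, 0, 255, -560, -70, 0]

```text
invalid input at $.increments: expected a multiple of 5 numbers
```

>>> move_arm:
  increments: [255, -10, -2, 0, 0, 255, -10, -2, 0, 0]

```text
t: 20.9
ee_pos: [529.0, 174.9, 151.1]
orientation: [-2.11, -2.325, 0.003]
ft_force: [0.8, 0.1, -1.7]
width: 39.4
```

```bash
python3 - <<'E'
from h import *
np.set_printoptions(precision=1,suppress=True)
r=ctrl.get_image("scene")
cv2.imwrite("pics/s14.png",r["frame"][:,:,::-1])
r=ctrl.get_image("top");cv2.imwrite("pics/t14.png",r["frame"][:,:,::-1])
shift([(515,-391,20)])
E
```

```text
tcp [529.6 175.5 151.4] yaw deg 95.56155819114888 tool z [-0.  0. -1.] w 38.99287306262631 t 21.0 F [ 0.7  0.5 -0.5]
(515, -391, 20) -> [-562.5  -69.1  131.2]
```

View pics/s14.png

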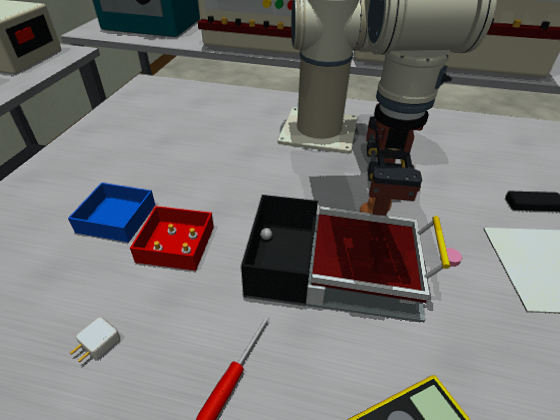

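View pics/t14.png

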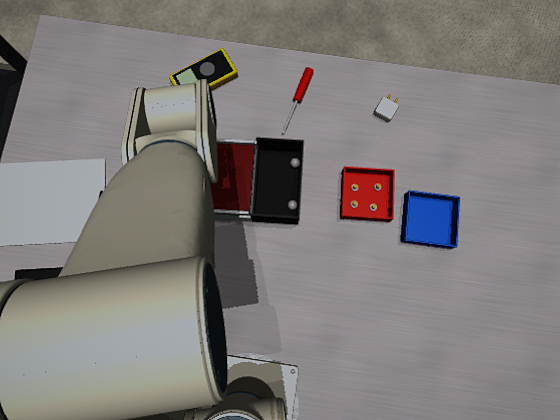

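The long call was refused as malformed and only the short one ran, so the disc is still held above the board, with both balls in the tray. I resend the transit.

>>> move_arm:
  increments: [255, -30, -4, 0, 0, 255, -80, -10, 0, 0, 255, -130, -16, 0, 0, 255, -180, -22, 0, 0, 255, -230, -28, 0, 0, 255, -280, -34, 0, 0, 255, -330, -41, 0, 0, 255, -380, -47, 0, 0, 255, -430, -53, 0, 0, 255, -480, -59, 0, 0, 255, -530, -65, 0, 0, 255, -560, -69, 0]

```text
invalid input at $.increments: expected a multiple of 5 numbers
```

```bash
python3 - <<'E'
from h import *
np.set_printoptions(precision=1,suppress=True)
r=ctrl.get_image("scene")
cv2.imwrite("pics/s15.png",cv2.resize(r["frame"][90:270,20:260,::-1],None,fx=3.3,fy=3.3,interpolation=cv2.INTER_CUBIC))
shift([(515,-391,20)])
E
```

```text
tcp [529.6 175.7 151.5] yaw deg 95.57098373065263 tool z [-0.  0. -1.] w 39.54881987749449 t 21.05 F [-0.6  0.1 -1.1]
(515, -391, 20) -> [-562.7  -69.3  131.2]
```

View pics/s15.png

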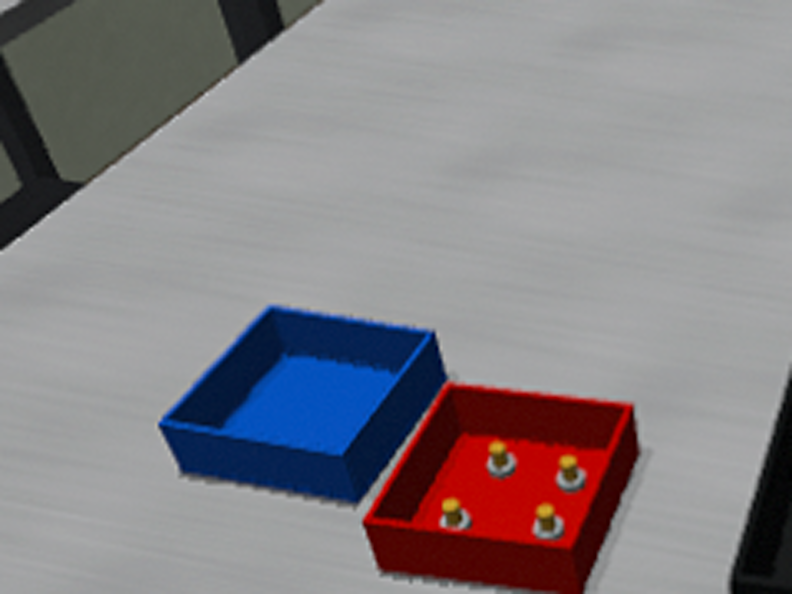

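The call was refused again on its count, so I send shorter lists.

>>> move_arm:
  increments: [255, -30, -4, 0, 0, 255, -80, -10, 0, 0, 255, -130, -16, 0, 0, 255, -180, -22, 0, 0, 255, -230, -28, 0, 0, 255, -270, -34, 0, 0]

```text
t: 21.8
ee_pos: [522.0, -98.2, 151.4]
orientation: [-2.111, -2.325, 0.001]
ft_force: [0.5, -0.9, -0.7]
width: 39.3
```

>>> move_arm:
  increments: [255, -50, -6, 0, 0, 255, -100, -12, 0, 0, 255, -150, -18, 0, 0, 255, -200, -24, 0, 0, 255, -250, -30, 0, 0, 255, -290, -35, 0, 0, 255, -291, -35, 0, 0]

```text
t: 22.68
ee_pos: [515.0, -393.8, 150.9]
orientation: [-2.114, -2.322, 0.001]
ft_force: [1.1, 0.8, -1.0]
width: 39.3
```

```bash
python3 - <<'E'
from h import *
np.set_printoptions(precision=1,suppress=True)
r=ctrl.get_image("scene")
cv2.imwrite("pics/s16.png",cv2.resize(r["frame"][90:270,20:260,::-1],None,fx=3.3,fy=3.3,interpolation=cv2.INTER_CUBIC))
shift([(515,-391,0)])
E
```

```text
tcp [ 514.9 -392.1  150.7] yaw deg 95.41468796786026 tool z [-0.  0. -1.] w 39.197669042497495 t 22.725 F [ 0.1  0.2 -1.7]
(515, -391, 0) -> [  0.9   0.5 150.7]
```

View pics/s16.png

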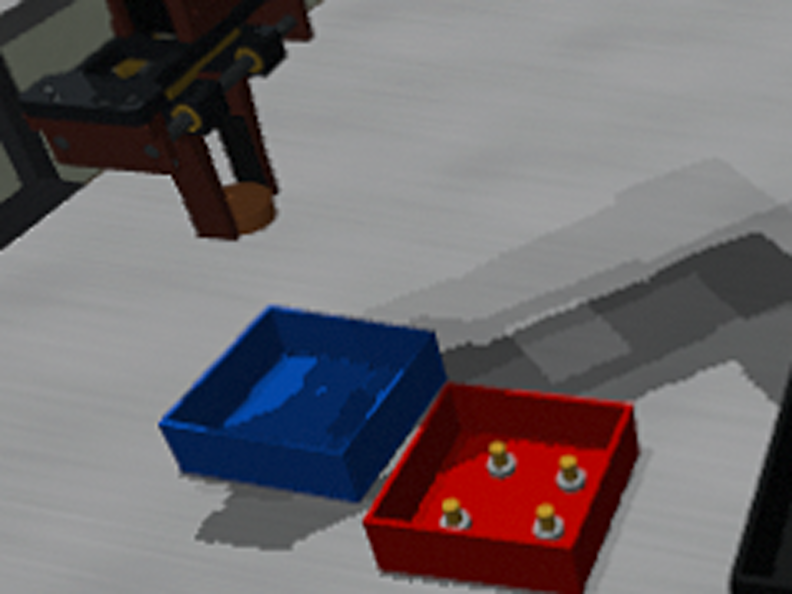

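The disc is held at (247,207), above the blue box. I lower until the tips are about 16 mm above the bench.

>>> move_arm:
  increments: [255, 1, 0, 30, 0, 255, 1, 0, 60, 0, 255, 1, 0, 90, 0, 255, 1, 0, 115, 0, 255, 1, 0, 130, 0, 255, 1, 0, 130, 0]

```text
t: 23.48
ee_pos: [514.1, -389.6, 19.8]
orientation: [-2.11, -2.322, 0.001]
ft_force: [0.6, -0.5, -1.4]
width: 39.3
```

```bash
python3 - <<'E'
from h import *
np.set_printoptions(precision=1,suppress=True)
r=ctrl.get_image("scene")
cv2.imwrite("pics/s17.png",cv2.resize(r["frame"][110:270,30:240,::-1],None,fx=3.7,fy=3.7,interpolation=cv2.INTER_CUBIC))
shift([(515,-391,0)])
E
```

```text
tcp [ 514.7 -390.4   20.8] yaw deg 95.45300729273846 tool z [-0.  0. -1.] w 38.77870869335861 t 23.525 F [-0.   0.1 -0.2]
(515, -391, 0) -> [-0.7  0.3 20.8]
```

View pics/s17.png

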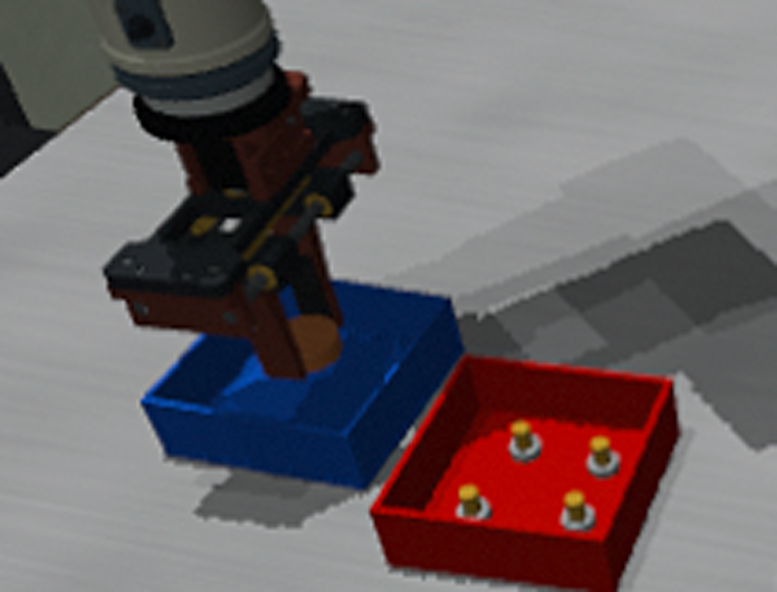

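The disc (315,340) hangs in the middle of the blue box. I lower a bit more, then open partly.

>>> move_arm:
  increments: [255, 0, 0, 10, 0, 255, 0, 0, 18, 0, 255, 0, 0, 24, 0, 255, 0, 0, 24, 0]

```text
t: 24.02
ee_pos: [514.2, -390.1, -3.8]
orientation: [-2.111, -2.322, 0.001]
ft_force: [-0.6, 0.0, -1.6]
width: 39.6
```

>>> move_arm:
  increments: [90, 0, 0, 0, 0, 90, 0, 0, 0, 0, 90, 0, 0, 0, 0, 90, 0, 0, 0, 0]

```text
t: 24.52
ee_pos: [514.4, -390.2, -3.6]
orientation: [-2.111, -2.322, 0.001]
ft_force: [0.2, -0.4, -0.2]
width: 57.0
```

>>> move_arm:
  increments: [90, 0, 0, -20, 0, 90, 0, 0, -50, 0, 90, 0, 0, -100, 0, 90, 0, 0, -150, 0, 90, 0, 0, -200, 0, 90, 0, 0, -200, 0]

```text
t: 25.28
ee_pos: [517.4, -392.5, 202.9]
orientation: [2.109, 2.319, 0.0]
ft_force: [-0.2, 0.1, 0.5]
width: 56.8
```

```bash
python3 - <<'E'
from h import *
np.set_printoptions(precision=1,suppress=True)
S=ctrl.get_image("scene");T=ctrl.get_image("top")
cv2.imwrite("pics/s18.png",S["frame"][:,:,::-1]);cv2.imwrite("pics/t18.png",T["frame"][:,:,::-1])
for n,r in(("S",S),("T",T)):
    for c,s,m in blobs(r,(5,110,60),(18,255,255),60): print(n,c,s,plane(r,c,14))
shift([])
E
```

```text
S [371.6 208.2] [360, 203, 24, 12, 208] [353.  181.1  14. ]
S [115.7 214.3] [107, 208, 18, 14, 198] [ 518.8 -386.    14. ]
T [425.6 217.1] [421, 213, 12, 11, 72] [ 521.5 -382.    14. ]
T [199.8 246.5] [189, 236, 22, 22, 368] [360.4 181.3  14. ]
tcp [ 515.  -390.6  197.8] yaw deg 95.45188549722195 tool z [-0.  0. -1.] w 57.11647066524718 t 25.375 F [-1.   0.4 -1.1]
```

View pics/s18.png

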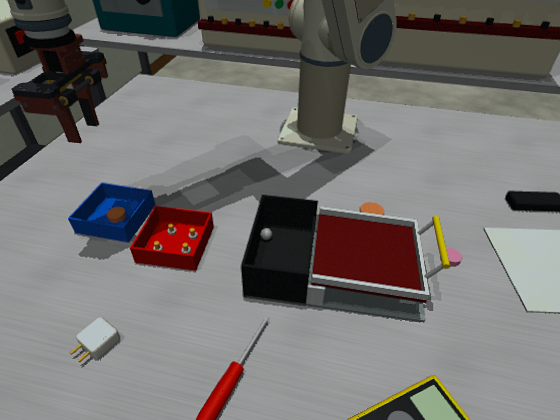

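View pics/t18.png

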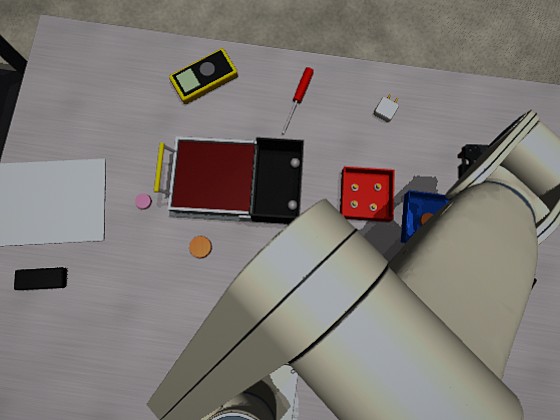

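The disc lies in the blue box (scene (116,214)), the board is down, both balls are in the tray (top (295,162) and (293,205)), and the gripper is clear of everything. I hand in.

```bash
python3 - <<'E'
from workcell import ctrl
print(ctrl.close_job())
E
```

```text
the job is handed in; nothing more can be done
None
```

The job is done and handed in at about 25.4 s. Both balls are in the black tray, the copper disc is in the blue box, and the board is back down. I saw no sign that the robot touched a ball.

**What went wrong on the way:**
- **First lift:** the bar slipped out of the fingertips and the board dropped back, with the balls still on it. The real fingertips sit about 21 mm above the reported TCP. I saw this in the images and later confirmed it by touching the board with 10 N. I gripped 20 mm lower, lifted to about 0.3 rad, and both balls rolled into the tray while the disc stayed on the board.
- **Refused calls:** two transit calls were rejected for a wrong number count. A short follow-up ran without its first half, moving the arm about 10 mm, which did no harm.

**Last checks:**
- **Disc:** it lies flat in the blue box about 6 mm from the centre (scene view). The top view put it nearer 11 mm, but the arm partly hid it there.
- **Balls and board:** the top view shows both balls in the tray and the board looking flat. In the scene view the near tray wall hides one ball. I judged the board tilt by eye and did not measure it.
- **Gripper:** it was clear of everything, with the wrist force near zero.

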